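Put the seasonings up on their risers by height

ROBOT

A 6-joint arm with a two-finger parallel gripper is mounted at the origin on a cart in front of the work surface, level with it; the furniture and walls round the work are solid. World frame = base frame: x ahead of the robot, y to its left, z up, the work surface at z = 0. Lengths are in m, angles in rad, forces in N, time in s.
With the tool pointing down it reaches from about 0.4 to 0.925 m from the base axis. Payload 3.4 kg.
Tool frame: the origin (TCP) lies midway between the tips of the shut fingers; the grasp point (between the pads) lies 19 mm behind it; z points along the fingers, y is the line along which they close (so a half turn about z gives the same grasp; the last joint's range is limited). The gripper opens to 85 mm and grips with 20 to 120 N. Pads are 22 mm wide; open, the fingers measure 114 mm over their backs; the gripper's body (76 mm by 85 mm) begins 54 mm behind the grasp point. The pads swing forward as they close: fully open they stand 13 mm farther back than shut.
Start: joints at [-1.2, 0.307, 1.506, -0, 1.328, -0.073], TCP at [0.247, -0.519, 0.231] pointing down, gripper open.
Joint ranges: [-3.12, 3.12], [-1.05, 2.28], [0.14, 2.33], [-1.42, 4.57], [0.1, 2.73], [-2.68, 2.68]. Speed limits (rad/s): [2.57, 2.57, 3.14, 3.14, 3.14, 3.14].

INTERFACE

Orientations are given as a rotation vector (axis times angle).
In Python, from plant import env gives the robot as it stands. Calls block until the motion is done:
- env.move_to(position, orientation): joint-space move of the TCP to a pose.
- env.line_to(position, attitude=None, max_speed=0.15): straight line of the TCP; attitude=None keeps the orientation; max_speed is the mean speed in m/s.
- env.move_j(angles): joint-space move.
- env.grip(opening, grasp_force=None): finger opening in m; grasp_force is the grip in N (None keeps the last); returns when the fingers have stopped.
- env.wait(seconds).
- env.inverse_kinematics(position, orientation): joint angles nearest the present ones, or None.
- env.get_image(name): name is "scene" or "side" or "wrist"; returns (picture, depth): 400x640x3 uint8, red, green, blue; 400x640 float32, m along the optical axis (not along the pixel's ray), 0 where there is no reading.
- env.camera_params(name): a dict with "fx", "fy", "cx", "cy" (pixels), "pose" (4x4, takes a point from camera to world coordinates); the wrist camera has in their place "T_tool_cam" (4x4, takes a point from camera to tool coordinates, whose origin is the TCP and whose axes are the flange's). Camera axes: x right, y up, looking along -z (the intrinsics and any distortion apply to the point x, -y, -z); pixel columns grow to the right and rows downward; lengths in m; the calibration is good to about 2 mm. A picture is of the moment at which its call begins: read the wrist's pose just before it. camera_params takes no time and is no camera call.
A pose or a line that the arm cannot do raises env.IKError and nothing moves.
- env.hand_in(): hands the job in; it is judged then, once.
Readings, each from a call of its own:
- env.current_t(): time.
- env.current_joint_pos(): joint angles.
- env.current_joint_velocities(): joint speeds.
- env.current_tau(): joint torques, N m.
- env.current_tcp_pos(): TCP position.
- env.current_orientation(): TCP orientation.
- env.current_contact_force(): force on the tool from outside, world axes, zero at the start.
- env.current_wrist_torque(): the same for the moment, N m.
- env.current_opening(): finger opening in m.
- env.current_gripper_force(): force on a finger pad.
Only numpy, scipy, OpenCV 4.12 (cv2) and the standard library are available. Lean on these libraries where they do the work, as an engineer would, in place of code of your own. Each camera call takes 0.05 s, during which the arm holds its last target. There are 200 camera calls.

TASK

Pick out the four seasonings scattered among the other things on the worktop and stand each one upright in the middle of its own wooden riser, the taller the seasoning the higher the riser: pepper mill on the highest, larger spice jar on the second highest, smaller spice jar on the second lowest, salt shaker on the lowest. Leave the jar of spread and the vitamin jar where they stand.

Things in the scene. Friction and masses are not known exactly. Their poses are not given: they have to be found in the camera images.
- riser_1: the lowest and smallest of four square plain wooden risers (flat top on two side legs), 60 x 60 mm, 14 mm high, fixed to the worktop, turned up to 0.1 rad; origin at the centre of its underside, z up
- riser_2: the second lowest of four square plain wooden risers (flat top on two side legs), 68 x 68 mm, 28 mm high, fixed to the worktop, turned up to 0.1 rad; origin at the centre of its underside, z up
- riser_3: the second highest of four square plain wooden risers (flat top on two side legs), 76 x 76 mm, 42 mm high, fixed to the worktop, turned up to 0.1 rad; origin at the centre of its underside, z up
- riser_4: the highest and largest of four square plain wooden risers (flat top on two side legs), 84 x 84 mm, 56 mm high, fixed to the worktop, turned up to 0.1 rad; origin at the centre of its underside, z up. Wall cabinets hang over the back of the worktop, fronts at x = 0.60 m (knobs to 0.57), undersides 0.46 m up: keep the wrist in front of them
- pepper_mill: turned brown wooden pepper mill, 170 mm tall, the tallest of the seasonings, 58 mm wide at the foot, about 180 g; its rounded head, 49 mm wide between 123 and 159 mm above the foot (a 12 mm knob on top of it), is the place to grip from above; origin at the centre of its underside, z up; stands upright on the worktop at the start; round, so it can be gripped from any side
- spice_large: the larger of two glass spice jars, 105 mm tall, 46 mm wide all the way up (green screw cap from 84 mm up, 45 mm wide), about 110 g; origin at the centre of its underside, z up; stands upright on the worktop at the start; round, so it can be gripped from any side
- spice_small: the smaller of two glass spice jars, 96 mm tall, 42 mm wide all the way up (ochre screw cap from 76 mm up, 41 mm wide), about 110 g; origin at the centre of its underside, z up; stands upright on the worktop at the start; round, so it can be gripped from any side
- salt_shaker: salt shaker, 90 mm tall, white below with a grey domed perforated top, 44 mm wide up to 66 mm and then narrowing to the 34 mm wide top, about 100 g; origin at the centre of its underside, z up; stands upright on the worktop at the start; round, so it can be gripped from any side; stands up to 0.04 rad off vertical on its slightly rounded foot
- vitamin_jar: bystander, not a seasoning: white jar of vitamins with a green cap, 94 mm tall, 60 mm wide, loose, near the front edge of the worktop; to be left where it stands; origin at the centre of its underside
- spread_jar: bystander, not a seasoning: small brown jar of spread with a ribbed blue cap, 88 mm tall, 47 mm wide, loose; to be left where it stands; origin at the centre of its underside
There are look-alikes about, which are no part of the job. What is shaped like the riser_1 but black or turquoise is not meant.

How it is judged:
By the outcome, as a careful person would: the job done as asked, in the order asked, and still so for the second after the job is handed in, with the robot touching nothing.
It also fails if it takes over 120 s, if anything falls off the work surface, if the arm or the gripper's body presses on something with over 40 N, if the wrist force passes 120 N, or if a joint passes its speed limit or range.

## Working session

There is one attempt and no reset: what is moved stays moved. The work goes in short steps, each a Python script; the robot and the scene stay as the last script left them, time stands still between calls to the robot, and variables do not carry over. Pictures are saved under pics/ and viewed, at most 14 in all, crops included, and the job is handed in when it is done.

```bash
mkdir -p pics; ls
cat > h.py <<'E'
import numpy as np, cv2
from plant import env
def shot(n,f):
    im,d=env.get_image(n); cv2.imwrite(f'pics/{f}.png',im[:,:,::-1]); np.save(f'pics/{f}.npy',d); return im,d
def cloud(n,d):
    p=env.camera_params(n); v,u=np.indices(d.shape)
    X=np.stack([(u-p['cx'])/p['fx']*d,-(v-p['cy'])/p['fy']*d,-d],-1)
    T=np.array(p['pose']); return X@T[:3,:3].T+T[:3,3]
E
python3 - <<'E'
from h import *
for n in('scene','side'):
    shot(n,n+'0'); print(n,env.camera_params(n))
print(env.camera_params('wrist'),env.current_orientation())
E
```

```text
pics
scene {'fx': 434.49392105849296, 'fy': 434.49392105849296, 'cx': 314.41548289975094, 'cy': 201.61480024511576, 'pose': array([[-0.87834301,  0.26839917, -0.39556977, -0.10795764],
       [-0.47801892, -0.49901052,  0.72283221,  1.00957039],
       [-0.00338591,  0.82398446,  0.56660229,  0.84420118],
       [ 0.        ,  0.        ,  0.        ,  1.        ]])}
side {'fx': 373.7596568981032, 'fy': 373.7596568981032, 'cx': 318.8548068194079, 'cy': 193.07623919621008, 'pose': array([[ 0.94345086,  0.13462392, -0.30294697,  0.13159157],
       [-0.33096105,  0.32980707, -0.88413352, -0.94872719],
       [-0.01911146,  0.93440018,  0.35571204,  0.41696543],
       [ 0.        ,  0.        ,  0.        ,  1.        ]])}
{'fx': 295.2414592790646, 'fy': 295.2414592790646, 'cx': 324.37749129816734, 'cy': 197.9559116691734, 'T_tool_cam': array([[-5.05528220e-04,  9.63238246e-01,  2.68648143e-01,
         6.79928717e-02],
       [ 9.99999724e-01,  3.40463777e-04,  6.61014613e-04,
        -8.31626419e-05],
       [ 5.45249596e-04,  2.68648403e-01, -9.63238152e-01,
        -1.43974009e-01],
       [ 0.00000000e+00,  0.00000000e+00,  0.00000000e+00,
         1.00000000e+00]])} [-3.06270355e+00 -6.91068294e-01  4.52871256e-04]
```

View pics/scene0.png

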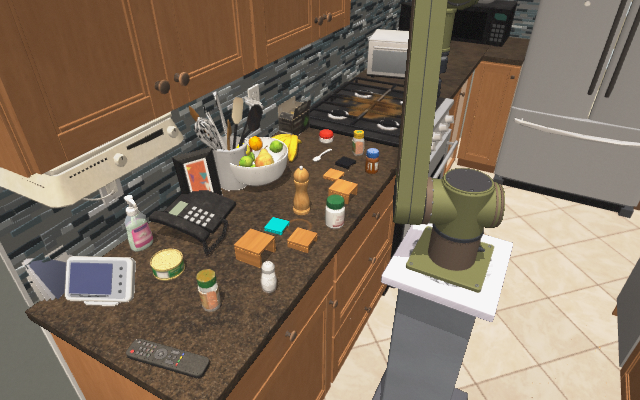

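View pics/side0.png

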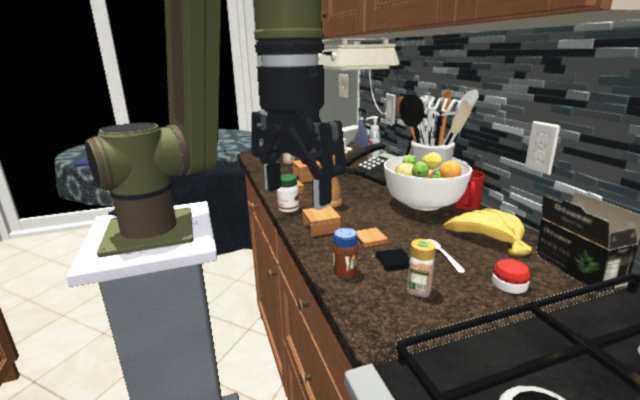

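The scene view shows the mill at (301,190), the salt shaker at (268,276), spice jars at (208,290) and (358,142), the spread jar at (372,160) and the vitamin jar at (335,211). Orange-wood risers are at (334,175), (343,187), (255,247) and (302,239). The black (345,161) and turquoise (277,226) blocks are decoys. Next I'll enlarge and measure.

Run:
```python
from h import *
a=cv2.imread('pics/scene0.png'); 
A=cv2.resize(a[225:325,180:330],(600,400),interpolation=cv2.INTER_CUBIC)
B=cv2.resize(a[120:220,270:420],(600,400),interpolation=cv2.INTER_CUBIC)
cv2.imwrite('pics/crop.png',cv2.resize(np.vstack([A,B]),(450,600)))
d=np.load('pics/scene0.npy');P=cloud('scene',d)
hsv=cv2.cvtColor(a,cv2.COLOR_BGR2HSV)
# risers: orange wood at known top heights
m=((hsv[...,0]>5)&(hsv[...,0]<20)&(hsv[...,1]>130)&(hsv[...,2]>110)&(P[...,0]<.6)&(P[...,2]>.006)&(P[...,2]<.07)&(d>0)).astype(np.uint8)
n,l,s,c=cv2.connectedComponentsWithStats(m)
for i in range(1,n):
    if s[i,4]<40: continue
    q=P[l==i]; zt=np.percentile(q[:,2],90); h=min([.014,.028,.042,.056],key=lambda h:abs(h-zt))
    t=q[abs(q[:,2]-zt)<.004]; r=cv2.minAreaRect((t[:,:2]*1000).astype(np.float32))
    print('riser?',c[i].round(),s[i,4],'z',zt.round(4),r)
# standing objects
for nme,(u0,u1,v0,v1) in dict(mill=(285,318,163,218),salt=(258,280,258,295),jarA=(195,222,266,314),jarB=(350,368,128,157),spread=(362,383,146,174),vit=(323,348,192,230)).items():
    q=P[v0:v1,u0:u1].reshape(-1,3); q=q[(q[:,2]>.02)&(q[:,2]<.2)]
    zt=np.percentile(q[:,2],98); t=q[(q[:,2]>.03)]
    t=t[np.linalg.norm(t[:,:2]-np.median(t[:,:2],0),axis=1)<.05]
    (x,y),r=cv2.minEnclosingCircle(t[:,:2].astype(np.float32)); print(nme,'z',q[:,2].max().round(4),zt.round(4),round(x,4),round(y,4),round(r,4),np.median(t,0).round(3))
```

```text
riser? [393. 111.] 51 z 0.022 ((499.2458190917969, -895.4759521484375), (49.614959716796875, 49.90689468383789), 5.474636554718018)
riser? [374. 116.] 41 z 0.0194 ((559.7239379882812, -798.8551635742188), (88.21810150146484, 30.64385414123535), 32.10621643066406)
riser? [372. 164.] 92 z 0.0652 ((382.51953125, -328.8375244140625), (44.34763717651367, 21.50334930419922), 18.247116088867188)
riser? [340. 184.] 581 z 0.0458 ((409.91729736328125, -141.3689422607422), (80.621337890625, 80.67105102539062), 0.6054940819740295)
riser? [301. 205.] 284 z 0.0632 ((488.9283447265625, 14.776449203491211), (43.95227813720703, 21.26414680480957), 20.223140716552734)
riser? [301. 239.] 475 z 0.0316 ((406.1417236328125, 146.71717834472656), (68.39015197753906, 70.93644714355469), 3.005983829498291)
riser? [253. 246.] 999 z 0.0592 ((499.99383544921875, 256.42071533203125), (87.42251586914062, 85.91268157958984), 0.5780550837516785)
riser? [213. 297.] 58 z 0.0622 ((470.354248046875, 477.9010009765625), (15.145751953125, 3.3229150772094727), 52.97197341918945)
mill z 0.1737 0.1624 0.4923 0.0039 0.0266 [0.484 0.015 0.103]
salt z 0.0923 0.0907 0.3917 0.3506 0.0215 [0.385 0.357 0.063]
jarA z 0.1105 0.1087 0.4872 0.4683 0.025 [0.478 0.477 0.083]
jarB z 0.1018 0.1009 0.4932 -0.4494 0.0267 [ 0.486 -0.44   0.07 ]
spread z 0.0945 0.093 0.3858 -0.3451 0.0273 [ 0.383 -0.332  0.067]
vit z 0.1011 0.0986 0.3634 0.0141 0.0317 [0.358 0.03  0.072]
```

View pics/crop.png

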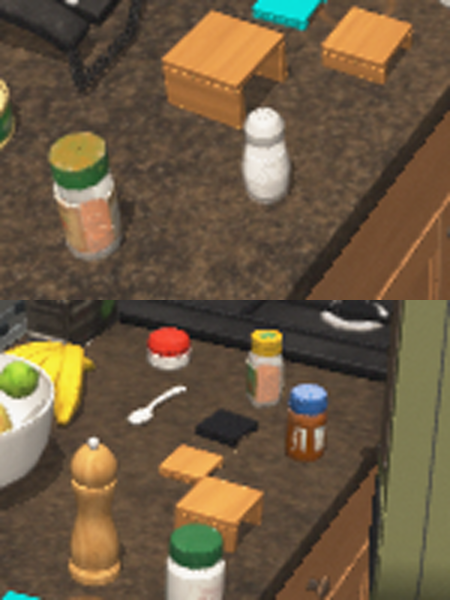

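Identification:
- **Jar at (208,290):** green cap and about 106 mm tall, so this is spice_large.
- **Jar at (358,142):** ochre cap and about 97 mm tall, so this is spice_small.
- **(372,160):** the spread jar.
- **(334,175) and (343,187):** riser_1 and riser_3, the two that look adjacent. The black and turquoise blocks are excluded.

Next I'll set up wrist-camera measuring from above and start with the mill.

```bash
cat >> h.py <<'E'
from scipy.spatial.transform import Rotation as Ro
def ori(yaw):  # tool z down, tool x along yaw in world
    x=np.array([np.cos(yaw),np.sin(yaw),0]); z=np.array([0,0,-1.]); return Ro.from_matrix(np.stack([x,np.cross(z,x),z],1)).as_rotvec()
def wcloud(f=None):
    p=env.camera_params('wrist'); R=Ro.from_rotvec(env.current_orientation()).as_matrix(); t=np.array(env.current_tcp_pos())
    im,d=env.get_image('wrist')
    if f: cv2.imwrite(f'pics/{f}.png',im[:,:,::-1])
    v,u=np.indices(d.shape); X=np.stack([(u-p['cx'])/p['fx']*d,-(v-p['cy'])/p['fy']*d,-d],-1)
    T=np.array(p['T_tool_cam']); P=(X@T[:3,:3].T+T[:3,3])@R.T+t; P[d<=0]=np.nan; return im,P
def top(P,xy,r,z0,z1):
    m=(np.hypot(P[...,0]-xy[0],P[...,1]-xy[1])<r)&(P[...,2]>z0)&(P[...,2]<z1)
    n,l,s,c=cv2.connectedComponentsWithStats(m.astype(np.uint8))
    if n<2: return None
    i=1+np.argmax(s[1:,4]); q=P[l==i]; rect=cv2.minAreaRect((q[:,:2]*1000).astype(np.float32))
    return dict(n=int(s[i,4]),mean=q.mean(0).round(4),rect=np.round(np.r_[rect[0],rect[1],rect[2]],1))
E
python3 - <<'E'
from h import *
a=cv2.imread('pics/scene0.png');d=np.load('pics/scene0.npy');P=cloud('scene',d)
hsv=cv2.cvtColor(a,cv2.COLOR_BGR2HSV)
m=(hsv[...,0]>5)&(hsv[...,0]<20)&(hsv[...,1]>130)&(hsv[...,2]>110)&(P[...,2]>.01)&(P[...,2]<.026)&(d>0)
m[:168]=0;m[182:]=0;m[:,:318]=0;m[:,352:]=0
q=P[m];print('r1',m.sum(),np.median(q,0),q.min(0),q.max(0))
g=P[(d>0)&(P[...,0]>.3)&(P[...,0]<.8)&(abs(P[...,1])<.6)&(P[...,2]>.12)&(P[...,2]<.45)]
for y in np.arange(-.5,.6,.1):
    k=g[abs(g[:,1]-y)<.05]; k=k[k[:,0]>.53]
    if len(k): print('obst y',y.round(1),'xmin',np.percentile(k[:,0],2).round(3),'zmax',k[:,2].max().round(3))
for n,p in dict(mill=(.487,.005,.12),r4=(.5,.256,.18),large=(.485,.47,.05),r3=(.41,-.141,.1),small=(.49,-.449,.05),r2=(.406,.147,.08),salt=(.39,.352,.03),r1=(.48,-.17,.05)).items():
    print(n,[(int(np.degrees(y)),[np.round(j,1).tolist() if (j:=env.inverse_kinematics(np.array(p),ori(y))) is not None else None][0]) for y in np.radians([-180,-135,-90,0,90])])
E
```

```text
r1 152 [ 0.49601399 -0.24024582  0.01617831] [ 0.4657301  -0.27425438  0.01077938] [ 0.52703688 -0.20871296  0.02046478]
obst y -0.5 xmin 0.77 zmax 0.155
obst y -0.4 xmin 0.774 zmax 0.146
obst y -0.2 xmin 0.662 zmax 0.286
obst y -0.1 xmin 0.668 zmax 0.311
obst y -0.0 xmin 0.712 zmax 0.292
obst y 0.1 xmin 0.721 zmax 0.275
obst y 0.3 xmin 0.628 zmax 0.441
obst y 0.4 xmin 0.628 zmax 0.442
obst y 0.5 xmin 0.628 zmax 0.441
mill [(-180, [-0.1, 0.3, 1.8, -0.0, 1.0, -1.6]), (-135, [-0.1, 0.3, 1.8, -0.0, 1.0, -2.4]), (-90, None), (0, [-0.1, 0.3, 1.8, -0.0, 1.0, 1.5]), (90, [-0.1, 0.3, 1.8, -0.0, 1.0, -0.1])]
r4 [(-180, [0.4, 0.3, 1.6, 0.0, 1.2, -1.2]), (-135, [0.4, 0.3, 1.6, -0.0, 1.2, -2.0]), (-90, None), (0, [0.4, 0.3, 1.6, -0.0, 1.2, 2.0]), (90, [0.4, 0.3, 1.6, -0.0, 1.2, 0.4])]
large [(-180, [0.7, 0.6, 1.5, 0.0, 1.0, -0.9]), (-135, [0.7, 0.6, 1.5, 0.0, 1.0, -1.6]), (-90, [0.7, 0.6, 1.5, -0.0, 1.0, -2.4]), (0, [0.7, 0.6, 1.5, -0.0, 1.0, 2.3]), (90, [0.7, 0.6, 1.5, -0.0, 1.0, 0.7])]
r3 [(-180, [-0.4, 0.3, 2.0, -0.0, 0.9, -2.0]), (-135, None), (-90, None), (0, [-0.4, 0.3, 2.0, -0.0, 0.9, 1.1]), (90, [-0.4, 0.3, 2.0, -0.0, 0.9, -0.4])]
small [(-180, [-0.8, 0.6, 1.5, -0.0, 1.0, -2.4]), (-135, None), (-90, [-0.8, 0.6, 1.5, -0.0, 1.0, 2.3]), (0, [-0.8, 0.6, 1.5, -0.0, 1.0, 0.8]), (90, [-0.8, 0.6, 1.5, -0.0, 1.0, -0.8])]
r2 [(-180, [0.2, 0.3, 2.0, -0.0, 0.8, -1.3]), (-135, [0.2, 0.3, 2.0, -0.0, 0.8, -2.1]), (-90, None), (0, [0.2, 0.3, 2.0, -0.0, 0.8, 1.8]), (90, [0.2, 0.3, 2.0, -0.0, 0.8, 0.2])]
salt [(-180, [0.7, 0.5, 1.9, 0.0, 0.8, -0.9]), (-135, [0.7, 0.5, 1.9, -0.0, 0.8, -1.7]), (-90, [0.7, 0.5, 1.9, -0.0, 0.8, -2.5]), (0, [0.7, 0.5, 1.9, -0.0, 0.8, 2.2]), (90, [0.7, 0.5, 1.9, -0.0, 0.8, 0.7])]
r1 [(-180, [-0.4, 0.4, 1.9, -0.0, 0.8, -2.0]), (-135, None), (-90, None), (0, [-0.4, 0.4, 1.9, -0.0, 0.8, 1.1]), (90, [-0.4, 0.4, 1.9, -0.0, 0.8, -0.4])]
```

Run:
```python
from h import *
Y=np.pi
env.move_to(np.array([.47,.006,.28]),ori(Y))
im,P=wcloud('w_mill')
print('t',env.current_t(),env.current_tcp_pos())
print('knob',top(P,(.488,.005),.04,.161,.18)); print('head',top(P,(.488,.005),.05,.14,.18))
print('vit',top(P,(.36,.018),.05,.085,.105))
for n,xy,h in (('r4',(.5,.256),.056),('r3',(.41,-.141),.042),('r2',(.406,.147),.028),('r1',(.496,-.241),.014)):
    print(n,top(P,xy,.075,h-.006,h+.006))
print('table',np.nanmedian(P[(abs(P[...,0]-.5)<.03)&(abs(P[...,1]-.1)<.03)],0))
```

```text
t 2.2083 [0.47016122 0.00529794 0.27990061]
knob {'n': 136, 'mean': array([4.901e-01, 1.000e-04, 1.695e-01]), 'rect': array([491. ,   0.6,  12.8,  10.9,  58.2])}
head {'n': 1840, 'mean': array([4.872e-01, 3.000e-04, 1.544e-01]), 'rect': array([4.913e+02, 1.000e-01, 4.800e+01, 4.810e+01, 3.000e-01])}
vit {'n': 2241, 'mean': array([0.3654, 0.0115, 0.0954]), 'rect': array([365.7,  11.5,  53.6,  53.5,  21.6])}
r4 {'n': 4278, 'mean': array([0.4976, 0.253 , 0.0573]), 'rect': array([499.5, 254.9,  83.9,  85.1,   1.3])}
r3 {'n': 3842, 'mean': array([ 0.409 , -0.1408,  0.0429]), 'rect': array([ 410.2, -141.8,   76.5,   76.1,   88.7])}
r2 {'n': 2882, 'mean': array([0.406 , 0.1449, 0.0292]), 'rect': array([406.8, 145.8,  67.9,  68.3,   3.2])}
r1 {'n': 1797, 'mean': array([ 0.4952, -0.2421,  0.0148]), 'rect': array([ 496.3, -243.5,   61.2,   60.1,   88.4])}
table [0.48736459 0.08751234 0.01521763]
```

View pics/w_mill.png

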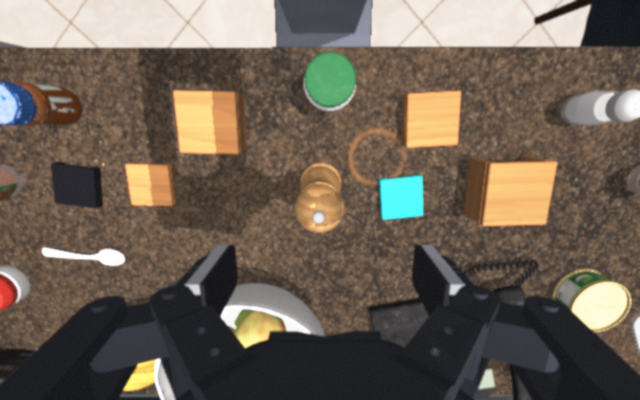

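The wrist view shows the mill head at (319,217), the vitamin jar at (330,80), riser_4 at (512,192), riser_3 at (208,122), riser_2 at (432,119) and riser_1 at (150,185). All four measured riser sizes match the description. I'll carry the mill to riser_4 now.

```bash
cat >> h.py <<'E'
def pick(xy,z,zh=.28,force=40):
    env.grip(.085); x,y=xy
    env.move_to(np.array([x,y,zh]),ori(np.pi)); env.line_to(np.array([x,y,z]),max_speed=.12)
    env.grip(0.0,force); print('held',env.current_opening(),env.current_gripper_force(),env.current_tcp_pos(),env.current_contact_force())
def place(xy,z,n=7):  # lower from 4 mm above nominal height z until contact, release, rise
    x,y=xy
    env.line_to(np.array([x,y,z+.02]),max_speed=.12); env.line_to(np.array([x,y,z+.004]),max_speed=.04); env.wait(.2)
    f0=env.current_contact_force()[2]
    for k in range(n):
        zz=z+.003-.001*k; env.line_to(np.array([x,y,zz]),max_speed=.02); env.wait(.05)
        f=env.current_contact_force()[2]-f0
        if f>3: break
    print('contact',zz-z,f,env.current_tcp_pos()); env.wait(.2)
E
python3 - <<'E'
from h import *
pick((.4908,.0004),.121)
env.line_to(np.array([.4908,.0004,.222]),max_speed=.12); print('lift',env.current_opening(),env.current_contact_force())
env.line_to(np.array([.4995,.255,.222]),max_speed=.15)
im,P=wcloud('w_carry')
place((.4995,.255),.177); print(env.current_t())
E
```

```text
held 0.04600034386264065 40.67484063343727 [0.49133886 0.00055892 0.12184912] [-0.53915121  0.57221491  5.37854639]
lift 0.0459106548925459 [ 0.50214606  0.73519591 -1.66626807]
contact 0.0 7.870698129721966 [0.49991716 0.25508129 0.17790764]
10.0
```

Run:
```python
from h import *
shot('scene','scene1'); a=cv2.imread('pics/scene1.png'); cv2.imwrite('pics/c1.png',cv2.resize(a[140:280,180:350],None,fx=3,fy=3))
```

```text
(no output)
```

View pics/c1.png

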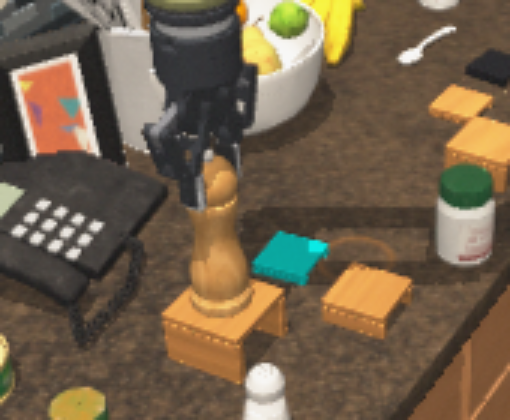

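The crop shows the mill upright and roughly mid-top on riser_4 at about (222,295), still in the fingers. I'll release it, check it, and measure the large jar and the shaker.

Run:
```python
from h import *
env.grip(.085); p=env.current_tcp_pos()
env.line_to(np.array([p[0],p[1],.262]),max_speed=.12)
env.line_to(np.array([.42,.30,.27]),max_speed=.2)
im,P=wcloud('w2')
print('knob',top(P,(.4995,.255),.05,.217,.236)); print('r4',top(P,(.5,.255),.075,.05,.062))
env.move_to(np.array([.46,.46,.22]),ori(np.pi))
im,P=wcloud('w3')
print('large',top(P,(.486,.47),.045,.099,.112)); print('salt',top(P,(.39,.352),.04,.08,.1),top(P,(.39,.352),.04,.06,.1)); print(env.current_t())
```

```text
knob {'n': 226, 'mean': array([0.4978, 0.2552, 0.2249]), 'rect': array([499. , 254.8,  10.9,  11.2,  15.7])}
r4 {'n': 2024, 'mean': array([0.4843, 0.2602, 0.057 ]), 'rect': array([498.9, 255.3,  84.1,  84.3,   1.4])}
large {'n': 1794, 'mean': array([0.4876, 0.4668, 0.1062]), 'rect': array([4.89e+02, 4.67e+02, 4.48e+01, 4.40e+01, 1.00e-01])}
salt {'n': 1017, 'mean': array([0.3908, 0.3494, 0.0866]), 'rect': array([391.2, 347.2,  32.3,  32.5,  51.2])} {'n': 1314, 'mean': array([0.391 , 0.3515, 0.0832]), 'rect': array([391. , 347.5,  34.5,  33.4,  16.2])}
12.8167
```

View pics/w3.png

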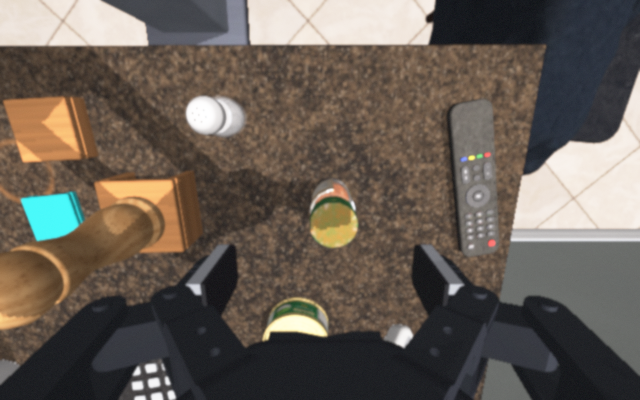

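The wrist view shows spice_large's cap at (334,222), the shaker top at (205,115), a remote to the right and a tin at (298,320). The mill is centred within 1 mm. Next is spice_large onto riser_3.

Run:
```python
from h import *
pick((.4885,.467),.055,zh=.21)
env.line_to(np.array([.4885,.467,.20]),max_speed=.15); print('lift',env.current_opening(),env.current_contact_force())
env.line_to(np.array([.38,.28,.20]),max_speed=.2)
env.move_to(np.array([.4102,-.1418,.20]),ori(np.pi)); print(env.current_tcp_pos())
place((.4102,-.1418),.097)
env.grip(.085); env.line_to(np.array([.4102,-.1418,.20]),max_speed=.12)
env.move_to(np.array([.45,-.40,.24]),ori(np.pi))
im,P=wcloud('w4')
print('largeplaced',top(P,(.4102,-.1418),.045,.14,.155)); print('small',top(P,(.489,-.449),.045,.09,.105)); print('spread',top(P,(.386,-.345),.045,.08,.1),'r1',top(P,(.496,-.243),.07,.008,.02),env.current_t())
```

```text
held 0.04386388229320132 41.1179504042957 [0.48884594 0.46710882 0.05569371] [-0.59153489 -1.55288696  3.36524453]
lift 0.044087531348069 [-0.14791829  0.92612737 -1.09379753]
[ 0.41056919 -0.14109558  0.19996305]
contact 0.0 7.013886077451552 [ 0.41039581 -0.14188797  0.09760267]
largeplaced {'n': 1440, 'mean': array([ 0.4122, -0.1564,  0.1469]), 'rect': array([ 412.6, -154.3,   44.7,   23.2,    8.3])}
small {'n': 1245, 'mean': array([ 0.4899, -0.4541,  0.0976]), 'rect': array([ 491.1, -454.7,   40.8,   40.7,   57.7])}
spread {'n': 1707, 'mean': array([ 0.3875, -0.3494,  0.0893]), 'rect': array([ 387.7, -348.7,   44.7,   44.9,   18.5])} r1 {'n': 2072, 'mean': array([ 0.495 , -0.2455,  0.0152]), 'rect': array([ 496.3, -244.5,   60.1,   60.1,   88.7])} 24.6583
```

View pics/w4.png

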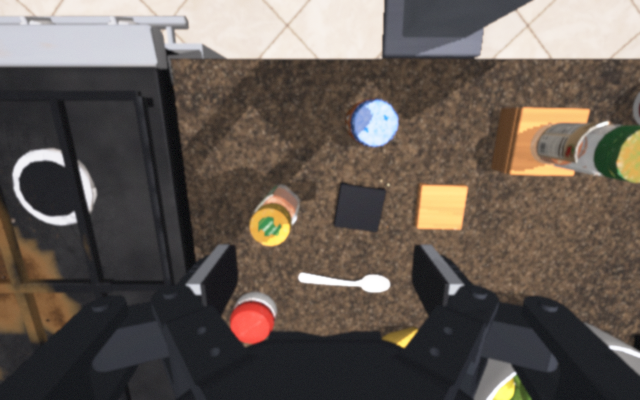

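The view shows the ochre cap at (270,226), the spread jar's blue cap at (376,123) and the large jar standing on riser_3 at right. Next is spice_small onto riser_2.

Run:
```python
from h import *
pick((.4905,-.4543),.05,zh=.21)
env.line_to(np.array([.4905,-.4543,.25]),max_speed=.15); print('lift',env.current_opening(),env.current_contact_force())
env.line_to(np.array([.42,-.33,.25]),max_speed=.2)
env.move_to(np.array([.4068,.1458,.25]),ori(np.pi)); print(env.current_tcp_pos())
place((.4068,.1458),.078)
env.grip(.085); env.line_to(np.array([.4068,.1458,.20]),max_speed=.12)
env.move_to(np.array([.385,.32,.23]),ori(np.pi))
im,P=wcloud('w5')
print('smallplaced',top(P,(.4068,.1458),.05,.118,.13));print('r2',top(P,(.4068,.1458),.06,.023,.034)); print('salt',top(P,(.391,.35),.04,.075,.1),top(P,(.391,.35),.04,.03,.1)); print(env.current_t())
```

```text
held 0.046386339488410984 40.54836865514517 [ 0.490858   -0.45465801  0.05089738] [0.5326593  0.78178174 5.63723267]
lift 0.046591426121135884 [ 0.0757377  -0.15722146 -0.90077378]
[0.40747326 0.14523692 0.2500285 ]
contact 0.0 9.516872969630777 [0.40734483 0.14579824 0.07886834]
smallplaced {'n': 1778, 'mean': array([0.4068, 0.1479, 0.1252]), 'rect': array([407.8, 146. ,  40.8,  41.8,   6.9])}
r2 {'n': 1644, 'mean': array([0.3977, 0.1577, 0.0289]), 'rect': array([406.4, 146.5,  68.3,  68.3,   3.3])}
salt {'n': 859, 'mean': array([0.3886, 0.346 , 0.086 ]), 'rect': array([390.6, 346.7,  33.3,  33.6,  16.1])} {'n': 1250, 'mean': array([0.3856, 0.3449, 0.0744]), 'rect': array([389. , 345.5,  37. ,  37.9,  66.7])}
37.2833
```

View pics/w5.png

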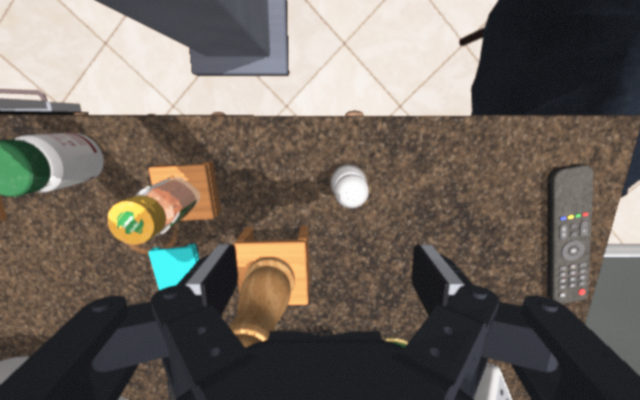

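spice_small is within 1.5 mm of riser_2's centre, and the shaker stands free at (350,187). Last, the shaker goes onto riser_1.

Run:
```python
from h import *
pick((.3903,.3465),.03,zh=.19)
env.line_to(np.array([.3903,.3465,.25]),max_speed=.15); print('lift',env.current_opening(),env.current_contact_force())
env.line_to(np.array([.38,.17,.25]),max_speed=.2)
env.move_to(np.array([.4963,-.244,.25]),ori(np.pi))
place((.4963,-.244),.044)
env.grip(.085); env.line_to(np.array([.4963,-.244,.20]),max_speed=.12)
env.move_to(np.array([.44,-.2,.27]),ori(np.pi)); env.wait(.5)
im,P=wcloud('w6')
print('salt',top(P,(.4963,-.244),.05,.09,.12));print('r1',top(P,(.4963,-.244),.06,.008,.02)); print('large',top(P,(.41,-.142),.05,.14,.155),'r3',top(P,(.41,-.142),.07,.036,.048)); print(env.current_t())
shot('scene','scene2'); a=cv2.imread('pics/scene2.png'); cv2.imwrite('pics/c2.png',cv2.resize(a[120:300,180:400],None,fx=3,fy=3))
```

```text
held 0.03876880692101975 39.45618041907437 [0.39057565 0.34679303 0.03083838] [-1.72043507 -0.64636679  5.73327382]
lift 0.038867994570796524 [-0.06033195 -0.37661358 -1.18298336]
contact 0.0 6.757513478091871 [ 0.49644367 -0.24403702  0.04485094]
salt {'n': 658, 'mean': array([ 0.4934, -0.2431,  0.0999]), 'rect': array([ 495.8, -243.7,   33.1,   32.5,   41.3])}
r1 {'n': 880, 'mean': array([ 0.4845, -0.2401,  0.015 ]), 'rect': array([ 495.5, -244.3,   59.8,   58.8,   89.2])}
large {'n': 1984, 'mean': array([ 0.4102, -0.1428,  0.1482]), 'rect': array([ 410.7, -142.3,   44.8,   44.1,   64. ])} r3 {'n': 1826, 'mean': array([ 0.3995, -0.153 ,  0.0432]), 'rect': array([ 410.2, -142.1,   76. ,   76.1,   88.8])}
50.8833
```

View pics/w6.png

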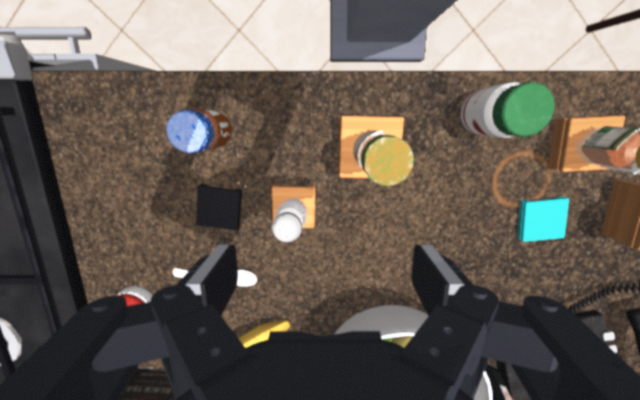

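View pics/c2.png

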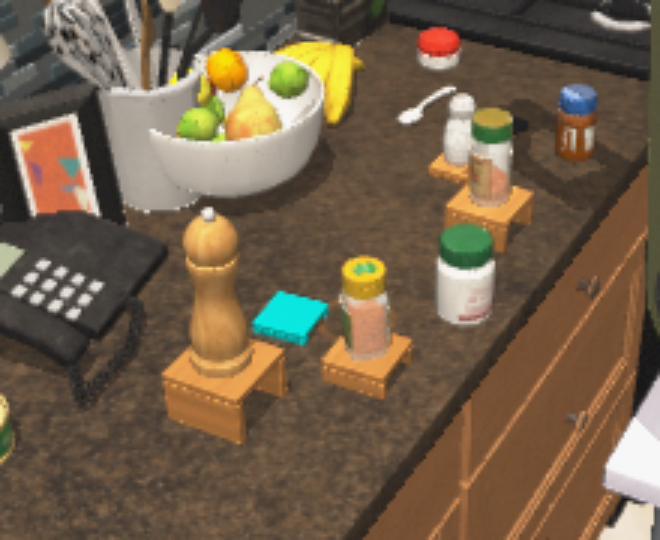

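Both views show all four seasonings upright and centred on the correct risers. The vitamin jar and the spread jar are where they started, and the robot is clear, so I'm handing in.

```bash
python3 -c "
from plant import env
print(env.hand_in())"
```

```text
the job is handed in; nothing more can be done
None
```

The job is handed in: pepper mill, larger spice jar, smaller spice jar and salt shaker stand upright within about 2 mm of the centres of risers 4, 3, 2 and 1, done in about 51 s of robot time, with the spread and vitamin jars not moved.

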